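Tare the empty carton on the packing scale

ROBOT

A 6-joint arm with a two-finger parallel gripper is mounted at the origin on the work surface; the furniture and walls round the work are solid. World frame = base frame: x ahead of the robot, y to its left, z up, the work surface at z = 0. Lengths are in m, angles in rad, forces in N, time in s.
With the tool pointing down it reaches from about 0.25 to 0.775 m from the base axis. Payload 4 kg.
Tool frame: the origin (TCP) lies at the very end of the fingers, on their centre line; the grasp point (between the pads) lies bot.pinch_z behind it (bot.pinch_z is the distance from the TCP to the grasp point, in m); z points along the fingers, y is the line along which they close (so a half turn about z gives the same grasp; the last joint's range is limited). The gripper opens to 85 mm and grips with 20 to 120 N. Pads are 22 mm wide; open, the fingers measure 114 mm over their backs; the gripper's body (76 mm by 85 mm) begins 54 mm behind the grasp point. The pads swing forward as they close: fully open they stand 13 mm farther back than shut.
Start: joints at [1.12, 0.087, 1.371, -0, 1.684, -0.103], TCP at [0.187, 0.517, 0.231] pointing down, gripper open.
Joint ranges: [-3.1, 3.1], [-0.76, 2.03], [0.27, 2.55], [-1.08, 4.22], [0.17, 2.65], [-2.57, 2.57]. Speed limits (rad/s): [2.79, 2.79, 3.14, 3.14, 3.14, 3.14].

INTERFACE

Orientations are given as a unit quaternion [w, x, y, z].
In Python, from workcell import bot, get_image, camera_info, spotter gives the robot as it stands. The module is installed in compiled form; this text tells all that it offers.
- The arm moves only by the tool arm_command, never from a script. Its argument "deltas" is a list of rows, each a list of 3 entries, a list of its own where there are three numbers: the opening in per cent of the stroke, from 0 (shut) to 100 (fully open), then the shift along the tool's x, y, z in mm, then the turn, a rotation vector about the tool's x, y, z in rad. A call has exactly 10 rows; each row shifts and turns the commanded pose from where the row before left it, along the tool's axes as they then stand; what a row does not reach is not made up. A row lasts 1/8 s, in which the tool goes at most 62.5 mm and 10.7 degrees, less where a joint would pass 70% of its speed; a pose out of reach is approached as far as the arm can. A call with a gripper value outside its range is refused whole. The fingers move at their own pace and stop on an object; "grip_force" is the grip in N (left out, the last holds). Time passes only in rows, so rows that do not move let the fingers close, or fill a call up. It gives the time, the measured TCP pose, the force, the opening and the grip force at its end, in the units of the state.
- bot.sense(): the state, without advancing time (a new reading comes with each control period).
- get_image(name): name is "scene" or "top" or "wrist"; returns (picture, depth): 480x640x3 uint8, red, green, blue; 480x640 float32, m along the optical axis (not along the pixel's ray), 0 where there is no reading.
- camera_info(name): a dict with "fx", "fy", "cx", "cy" (pixels), "R" (3x3) and "t" (3): a world point X has camera coordinates R X + t. Camera axes: x right, y down, z forward; pixel columns grow to the right and rows downward; lengths in m; the calibration is good to about 2 mm. The wrist camera is an equidistant fisheye: a pixel r from the principal point sees the ray r / f radians off the axis. A picture is of the moment at which its call begins: read the wrist's pose just before it. camera_info takes no time and is no camera call; for the wrist camera it gives the pose at the moment of the call.
- bot.finish_job(): hands the job in; it is judged then, once.
Trained networks look in the newest picture that a camera, given by its name, has taken for a name from the list of things; names that differ only in an ending like _2 or _b are one class to them, and where a whole thing is asked for, a point or a joint stands for the part that bears it (a point fixed in the world has none). Each returns a list of dicts, best first, with "conf" (0 to 1); they miss things now and then, are a little off and sometimes report something else, mostly with a low value. They report only what shows in the picture. A call takes as long as a camera call.
- spotter.outline_of(camera, name): "pixels" (480x640 bool, what is visible of it) and "rect" ([left, top, width, height] in pixels, round what is visible of it).
The state is a dict: "t": time; "joint_pos": joint angles; "qd": joint speeds; "joint_torque": joint torques, N m; "eef_pos": TCP position; "orientation": TCP orientation; "force": force on the tool from outside, world axes, zero at the start; "ft_torque": the same for the moment, N m; "gripper_width": finger opening in m; "grip_force": force on a finger pad.
Only numpy, scipy, OpenCV 4.12 (cv2) and the standard library are available. Lean on these libraries where they do the work, as an engineer would, in place of code of your own. Each camera call takes 0.05 s, during which the arm holds its last target. There are 200 camera calls.

TASK

Tare the empty carton on the packing scale: on the weighing terminal, first press the long narrow key down with the fingertips and let it up again to wake the scale, then press the big round key and keep it down for a full second, and withdraw. Press gently, do not press the small round key or the square key, and leave the carton and everything else on the table undisturbed.

Things in the scene. Friction and masses are not known exactly. Their poses are not given: they have to be found in the camera images.
- terminal: low grey unit 100 (x) x 200 (y) x 40 mm high, fixed, turned up to 0.25 rad; origin centre of underside, x to its back (flat green display), y to its left. Four white push keys in a row along y, order differs from run to run, 48 mm apart, 12 mm in front (-x) of the middle; tops 50 mm above the table when up, 8 mm above black 42 x 40 mm bezels; nothing on it stands higher
- long_key_top (a point): centre of the top face of the long narrow key, a rounded bar 38 x 14 mm, its long side along the terminal's x (front to back); white, flat topped; the point moves down with the key
- long_key (a joint): how far the long narrow key is pressed straight down (m): 0 up, 0.006 fully down; spring return, starts to move at 1.2 N, 3.7 N at 3.5 mm where it registers, 5.4 N fully down
- big_round_key_top (a point): centre of the top face of the big round key, 30 mm in diameter; white, flat topped; the point moves down with the key
- big_round_key (a joint): how far the big round key is pressed straight down (m): 0 up, 0.006 fully down; spring return, starts to move at 1.2 N, 3.7 N at 3.5 mm where it registers, 5.4 N fully down
- small_round_key_top (a point): centre of the top face of the small round key, 16 mm in diameter, to be left alone; white, flat topped; the point moves down with the key
- small_round_key (a joint): how far the small round key is pressed straight down (m): 0 up, 0.006 fully down; spring return, starts to move at 1.2 N, 3.7 N at 3.5 mm where it registers, 5.4 N fully down
- square_key_top (a point): centre of the top face of the square key, 24 x 24 mm, to be left alone; white, flat topped; the point moves down with the key
- square_key (a joint): how far the square key is pressed straight down (m): 0 up, 0.006 fully down; spring return, starts to move at 1.2 N, 3.7 N at 3.5 mm where it registers, 5.4 N fully down
- platform: the weighing platform: 150 x 150 x 33 mm, steel top, fixed, to the left and nearer the robot; origin centre of its underside
- carton: the empty open cardboard carton, 85 x 115 x 40 mm, loose on the weighing platform; origin centre of its underside
- stamp: hand stamp with a knobbed handle, 26 x 42 x 66 mm, loose, stands just right (-y) of the terminal; origin centre of its underside
- rice_block: puffed-rice block, 35 x 90 x 54 mm high, loose, stands just left (+y) of the terminal with its long side front to back; origin near the middle of its length and width
- the_pen: pen, 17 x 135 x 16 mm, loose, lies in front (-x) of the terminal, along y; origin near its middle
- the_scraper: scraper with a wooden grip, 135 x 109 x 22 mm, loose, lies flat to the left of the terminal
- whetstone: small dark stone, 30 x 72 x 20 mm, loose, lies to the right

How it is judged:
By the outcome, as a careful person would: the job done as asked, in the order asked, and still so for the second after the job is handed in, with the robot touching nothing.
It also fails if it takes over 40 s, if anything falls off the work surface, if the arm or the gripper's body presses on something with over 40 N, if the wrist force passes 120 N, or if a joint passes its speed limit or range.

## Working session

There is one attempt and no reset: what is moved stays moved. The work goes in short steps, Python scripts to look and compute and a tool call to move; the robot and the scene stay as the last step left them, time stands still between calls to the robot, and variables do not carry over. Pictures are saved under pics/ and viewed, at most 10 in all, crops included, and the job is handed in when it is done.

Besides the shell and the picture viewer there is one more tool, called by a JSON object that holds its "op" and its "data", one argument or row to a line. arm_command: Moves the arm, as the interface text tells. Its arguments: {"type":"object","properties":{"deltas":{"type":"array","items":{"type":"array"}},"grip_force":{"type":"number"}},"required":["deltas"]}

```bash
mkdir -p pics
cat > h.py <<'E'
import numpy as np, cv2
from workcell import bot, get_image, camera_info, spotter
def world(ci,u,v,d):
    c=np.array([(u-ci["cx"])/ci["fx"]*d,(v-ci["cy"])/ci["fy"]*d,d])
    return np.array(ci["R"]).T@(c-np.array(ci["t"]))
def ray_z(ci,u,v,z):
    R=np.array(ci["R"]);o=-R.T@np.array(ci["t"]);r=R.T@np.array([(u-ci["cx"])/ci["fx"],(v-ci["cy"])/ci["fy"],1])
    return o+r*(z-o[2])/r[2]
E
python3 - <<'E'
from h import *
s=bot.sense();print(s["eef_pos"],s["orientation"],s["gripper_width"],bot.pinch_z)
im,d=get_image("top");ci=camera_info("top");cv2.imwrite("pics/top.png",im[:,:,::-1])
print(-np.array(ci["R"]).T@ci["t"],np.array(ci["R"]).round(2).tolist(),ci["fx"])
for n in ["terminal","long_key_top","big_round_key_top","small_round_key_top","square_key_top","stamp","rice_block"]:
    for o in spotter.outline_of("top",n)[:2]:
        v,u=np.nonzero(o["pixels"]);
        dd=np.median(d[v,u]);print(n,round(o["conf"],2),o["rect"],world(ci,u.mean(),v.mean(),dd).round(4),ray_z(ci,u.mean(),v.mean(),.05).round(4))
E
```

```text
[0.18724374 0.5166165  0.23012286] [-3.02788290e-04  1.73043266e-01  9.84913592e-01 -1.07343355e-03] 0.0856196563158592 0.0187
[0.27195509 0.07723762 1.10473138] [[0.02, -1.0, -0.03], [-0.99, -0.02, -0.12], [0.12, 0.03, -0.99]] 501.37576334738253
terminal 0.62 [270.9, 182.4, 92.0, 53.7] [0.4635 0.1188 0.0393] [0.4616 0.1184 0.05  ]
long_key_top 0.7 [345.5, 208.5, 4.7, 20.6] [0.4424 0.0499 0.0495] [0.4423 0.0499 0.05  ]
big_round_key_top 0.64 [319.6, 206.9, 17.0, 16.6] [0.4469 0.0977 0.0492] [0.4468 0.0977 0.05  ]
small_round_key_top 0.49 [449.7, 233.1, 34.2, 17.9] [ 0.3996 -0.2034  0.0177] [ 0.3958 -0.1951  0.05  ]
square_key_top 0.57 [298.0, 208.8, 11.4, 9.8] [0.4509 0.1449 0.0488] [0.4507 0.1448 0.05  ]
stamp 0.78 [367.3, 199.4, 23.3, 20.0] [ 0.463  -0.0195  0.019 ] [ 0.4576 -0.0167  0.05  ]
rice_block 0.85 [241.7, 173.5, 25.8, 44.9] [0.4912 0.2548 0.0471] [0.4906 0.2543 0.05  ]
rice_block 0.65 [279.4, 207.0, 3.9, 7.1] [0.456  0.1926 0.0495] [0.4559 0.1925 0.05  ]
```

View pics/top.png

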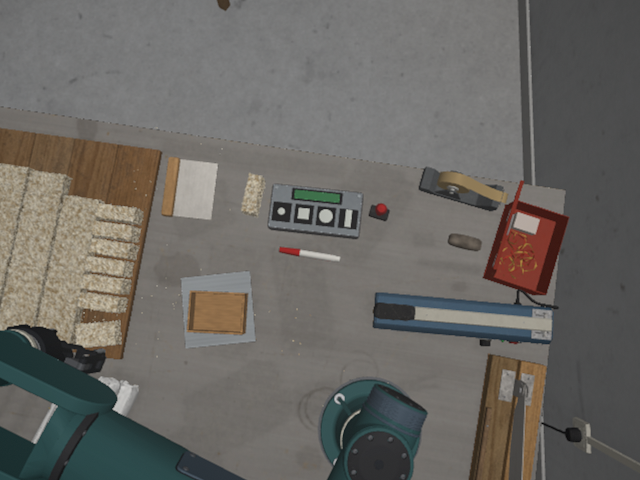

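The top view shows the terminal at pixels (315, 210). Its keys from left to right are small round (281, 211), square (303, 214), big round (326, 216) and long (348, 218). The spacing measures 48 mm and the tops are at 49–50 mm, as specified. The network's "small round" hit at (467, 242) is wrong: that is the whetstone. Terminal yaw is about -0.09 rad.

I'll shut the fingers and travel over the long key.

{"op": "arm_command", "data": {
  "deltas": [
    [0,[-40,-35,8],[0,0,0]],
    [0,[-40,-35,8],[0,0,0]],
    [0,[-40,-35,8],[0,0,0]],
    [0,[-40,-35,8],[0,0,0]],
    [0,[-40,-35,8],[0,0,0]],
    [0,[-40,-35,8],[0,0,0]],
    [0,[-40,-35,8],[0,0,0]],
    [0,[-40,-35,8],[0,0,0]],
    [0,[-40,-35,8],[0,0,-0.13]],
    [0,[-40,-35,8],[0,0,-0.13]]
  ],
  "grip_force": 20
}}

```text
t: 1.65
eef_pos: [0.4507, 0.0538, 0.1515]
orientation: [0.001, 0.042, 0.999, 0.0]
force: [-0.0, 1.1, 0.4]
gripper_width: -0.0001
grip_force: 0.0
```

```bash
cat >> h.py <<'E'
def wray_z(ci,u,v,z):
    R=np.array(ci["R"]);o=-R.T@np.array(ci["t"]);x,y=(u-ci["cx"])/ci["fx"],(v-ci["cy"])/ci["fy"];t=np.hypot(x,y)
    r=R.T@np.array([x/t*np.sin(t),y/t*np.sin(t),np.cos(t)]);return o+r*(z-o[2])/r[2]
E
python3 - <<'E'
from h import *
s=bot.sense();print(s["eef_pos"])
for c in ["wrist","scene"]:
    ci=camera_info(c);im,d=get_image(c);cv2.imwrite(f"pics/{c}1.png",im[:,:,::-1])
    for n in ["long_key_top","big_round_key_top","small_round_key_top","square_key_top"]:
        for o in spotter.outline_of(c,n)[:1]:
            v,u=np.nonzero(o["pixels"]);f=wray_z if c=="wrist" else ray_z
            print(c,n,round(o["conf"],2),o["rect"],f(ci,u.mean(),v.mean(),.05).round(4))
E
```

```text
[0.45067486 0.05377294 0.15147328]
wrist long_key_top 0.65 [304.2, 203.6, 20.8, 55.1] [0.4419 0.0527 0.05  ]
wrist big_round_key_top 0.75 [358.6, 210.6, 45.7, 44.1] [0.4464 0.0992 0.05  ]
wrist small_round_key_top 0.88 [491.2, 222.9, 20.5, 20.6] [0.4553 0.1933 0.05  ]
wrist square_key_top 0.87 [429.6, 218.0, 35.2, 35.2] [0.451  0.1461 0.05  ]
scene long_key_top 0.53 [298.4, 227.8, 12.7, 2.5] [0.4471 0.0565 0.05  ]
scene big_round_key_top 0.47 [300.4, 238.4, 11.5, 11.8] [0.4509 0.1054 0.05  ]
scene square_key_top 0.68 [302.4, 256.8, 4.5, 8.7] [0.4557 0.1533 0.05  ]
```

View pics/wrist1.png

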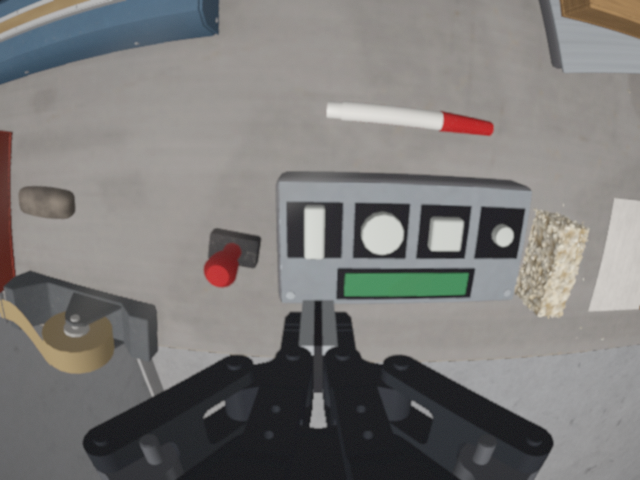

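View pics/scene1.png

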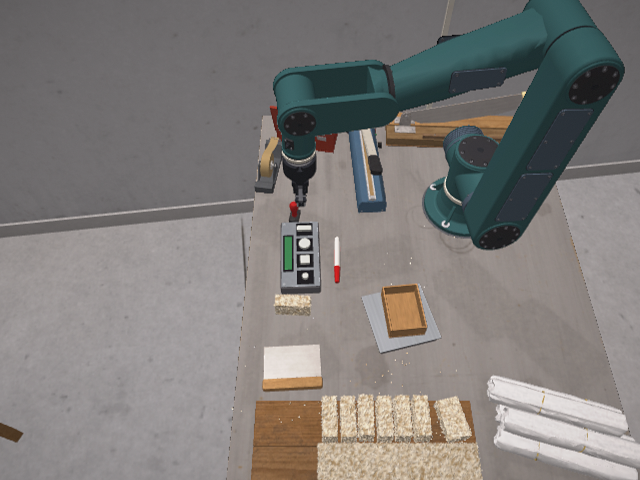

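The wrist view confirms the order: long (314, 231), big round (381, 233), square (446, 235), small round (502, 235). The red stamp at (232, 250) is clear of the fingers. The scene view shows nothing in the way. I'll descend to just above the long key.

{"op": "arm_command", "data": {
  "deltas": [
    [0,[4,-1.5,20],[0,0,0]],
    [0,[4.5,-1,25],[0,0,0]],
    [0,[0,0,25],[0,0,0]],
    [0,[0,0,15],[0,0,0]],
    [0,[0,0,7],[0,0,0]],
    [0,[0,0,4],[0,0,0]],
    [0,[0,0,0],[0,0,0]],
    [0,[0,0,0],[0,0,0]],
    [0,[0,0,0],[0,0,0]],
    [0,[0,0,0],[0,0,0]]
  ]
}}

```text
t: 3.4
eef_pos: [0.4416, 0.0536, 0.0556]
orientation: [0.0, 0.044, 0.999, 0.0]
force: [0.4, -0.2, -0.3]
gripper_width: -0.0
grip_force: 0.0
```

{"op": "arm_command", "data": {
  "deltas": [
    [0,[0,-1.5,3],[0,0,0]],
    [0,[0,0,2],[0,0,0]],
    [0,[0,0,1],[0,0,0]],
    [0,[0,0,1],[0,0,0]],
    [0,[0,0,1],[0,0,0]],
    [0,[0,0,1],[0,0,0]],
    [0,[0,0,0],[0,0,0]],
    [0,[0,0,0],[0,0,0]],
    [0,[0,0,0],[0,0,0]],
    [0,[0,0,0],[0,0,0]]
  ]
}}

```text
t: 4.65
eef_pos: [0.4411, 0.0521, 0.0463]
orientation: [-0.0, 0.044, 0.999, -0.0]
force: [-2.8, -1.6, 2.9]
gripper_width: -0.0003
grip_force: 1.8
```

{"op": "arm_command", "data": {
  "deltas": [
    [0,[0,0,0.5],[0,0,0]],
    [0,[0,0,0.5],[0,0,0]],
    [0,[0,0,0.5],[0,0,0]],
    [0,[0,0,0],[0,0,0]],
    [0,[0,0,0],[0,0,0]],
    [0,[0,0,0],[0,0,0]],
    [0,[0,0,0],[0,0,0]],
    [0,[0,0,0],[0,0,0]],
    [0,[0,0,0],[0,0,0]],
    [0,[0,0,0],[0,0,0]]
  ]
}}

```text
t: 5.9
eef_pos: [0.4413, 0.0523, 0.0448]
orientation: [0.0, 0.044, 0.999, 0.0]
force: [-3.5, -1.7, 5.2]
gripper_width: -0.0001
grip_force: 2.3
```

Run:
```python
from h import *
for i in range(5):
    s=bot.sense();print(np.round(s["force"],2),s["eef_pos"].round(4));get_image("top")
```

```text
[-3.54 -1.73  5.21] [0.4413 0.0523 0.0448]
[-3.42 -2.03  4.65] [0.4413 0.0523 0.0449]
[-2.96 -0.42  3.64] [0.4413 0.0523 0.0448]
[-3.78 -1.7   4.21] [0.4414 0.0522 0.0449]
[-4.02 -2.3   4.92] [0.4413 0.0523 0.0448]
```

{"op": "arm_command", "data": {
  "deltas": [
    [0,[0,0,0.5],[0,0,0]],
    [0,[0,0,0],[0,0,0]],
    [0,[0,0,0],[0,0,0]],
    [0,[0,0,-2],[0,0,0]],
    [0,[0,0,-4],[0,0,0]],
    [0,[0,0,-6],[0,0,0]],
    [0,[0,0,-8],[0,0,0]],
    [0,[0,5,0],[0,0,0]],
    [0,[0,20,0],[0,0,0]],
    [0,[0,20,0],[0,0,0]]
  ]
}}

```text
t: 7.4
eef_pos: [0.4452, 0.0978, 0.0642]
orientation: [0.0, 0.044, 0.999, 0.0]
force: [-0.6, 0.4, -0.5]
gripper_width: -0.0002
grip_force: 0.0
```

Run:
```python
from h import *
s=bot.sense();print(np.round(s["force"],2),s["eef_pos"].round(4))
ci=camera_info("wrist");im,d=get_image("wrist");cv2.imwrite("pics/wrist2.png",im[:,:,::-1])
for n in ["long_key_top","big_round_key_top","small_round_key_top","square_key_top"]:
    for o in spotter.outline_of("wrist",n)[:1]:
        v,u=np.nonzero(o["pixels"]);print(n,round(o["conf"],2),o["rect"],wray_z(ci,u.mean(),v.mean(),.05).round(4))
```

```text
[-0.63  0.43 -0.5 ] [0.4452 0.0978 0.0642]
long_key_top 0.78 [208.0, 264.8, 35.8, 74.7] [0.4401 0.0538 0.05  ]
big_round_key_top 0.92 [291.5, 271.5, 61.9, 41.8] [0.4389 0.1014 0.05  ]
square_key_top 0.87 [389.9, 282.6, 53.3, 43.1] [0.4494 0.1464 0.05  ]
```

View pics/wrist2.png

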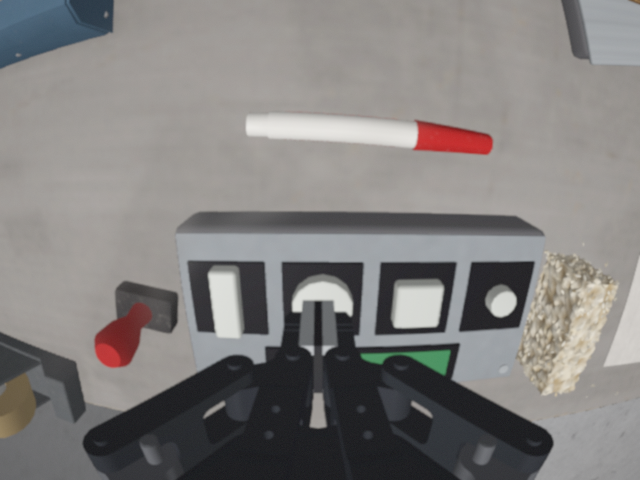

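The wrist view shows the long key (226, 301) back up and the fingertips centred over the big round key (322, 295). The gaps to the square key (417, 303) and the long key are clear. I'll press the big round key now.

{"op": "arm_command", "data": {
  "deltas": [
    [0,[-1,1.5,6],[0,0,0]],
    [0,[0,0,4],[0,0,0]],
    [0,[0,0,2],[0,0,0]],
    [0,[0,0,1.5],[0,0,0]],
    [0,[0,0,1.5],[0,0,0]],
    [0,[0,0,1.5],[0,0,0]],
    [0,[0,0,1.5],[0,0,0]],
    [0,[0,0,1],[0,0,0]],
    [0,[0,0,0.5],[0,0,0]],
    [0,[0,0,0],[0,0,0]]
  ]
}}

```text
t: 8.9
eef_pos: [0.4464, 0.0983, 0.045]
orientation: [0.0, 0.044, 0.999, -0.0]
force: [-2.5, -0.9, 4.3]
gripper_width: 0.0
grip_force: 2.3
```

Run:
```python
from h import *
for i in range(5):
    s=bot.sense();print(np.round(s["force"],2),s["eef_pos"].round(4));get_image("top")
```

```text
[-2.51 -0.94  4.33] [0.4464 0.0983 0.045 ]
[-2.38 -1.82  4.73] [0.4464 0.0983 0.045 ]
[-2.01 -1.46  4.49] [0.4463 0.0984 0.045 ]
[-1.37 -1.14  3.61] [0.4463 0.0984 0.045 ]
[-1.66 -2.3   5.08] [0.4463 0.0983 0.0449]
```

Force averages about 4.4 N, past the 3.7 N registering point. I'll add 0.5 mm and hold for more than a full second.

{"op": "arm_command", "data": {
  "deltas": [
    [0,[0,0,0.5],[0,0,0]],
    [0,[0,0,0],[0,0,0]],
    [0,[0,0,0],[0,0,0]],
    [0,[0,0,0],[0,0,0]],
    [0,[0,0,0],[0,0,0]],
    [0,[0,0,0],[0,0,0]],
    [0,[0,0,0],[0,0,0]],
    [0,[0,0,0],[0,0,0]],
    [0,[0,0,0],[0,0,0]],
    [0,[0,0,0],[0,0,0]]
  ]
}}

```text
t: 10.4
eef_pos: [0.4463, 0.0984, 0.0444]
orientation: [0.0, 0.044, 0.999, -0.0]
force: [-2.1, -2.1, 5.3]
gripper_width: -0.0003
grip_force: 2.5
```

{"op": "arm_command", "data": {
  "deltas": [
    [0,[0,0,0],[0,0,0]],
    [0,[0,0,0],[0,0,0]],
    [0,[0,0,-2],[0,0,0]],
    [0,[0,0,-4],[0,0,0]],
    [0,[0,0,-8],[0,0,0]],
    [0,[0,0,-20],[0,0,0]],
    [0,[0,0,-30],[0,0,0]],
    [0,[0,0,-30],[0,0,0]],
    [0,[0,0,-15],[0,0,0]],
    [0,[0,0,0],[0,0,0]]
  ]
}}

```text
t: 11.65
eef_pos: [0.447, 0.0987, 0.1543]
orientation: [0.001, 0.044, 0.999, 0.0]
force: [-0.5, -0.4, -0.1]
gripper_width: 0.0002
grip_force: 0.0
```

Run:
```python
from h import *
s=bot.sense();print(np.round(s["force"],2),s["eef_pos"].round(4))
im,d=get_image("wrist");cv2.imwrite("pics/wrist3.png",im[:,:,::-1])
```

```text
[-0.45 -0.43 -0.12] [0.447  0.0987 0.1543]
```

View pics/wrist3.png

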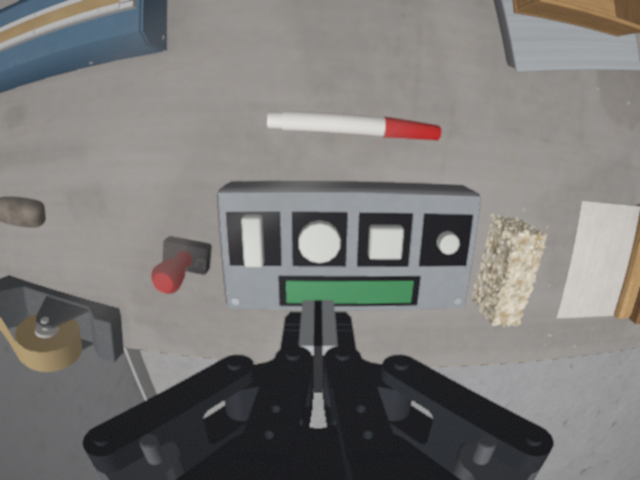

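All keys are up (long at 252, 241; big round at 320, 242). The pen, stamp and rice block have not moved, and the arm is clear.

```bash
python3 -c "
from workcell import bot
print(bot.finish_job())"
```

```text
the job is handed in; nothing more can be done
None
```

I pressed and released the long key, held the big round key down for over a second at about 5 N, then withdrew with nothing else touched and handed the job in; the judge returned no verdict.

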